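# Hold the loudspeaker flap of a radio cabinet at its balance point

## Robot

A 6-joint arm with a two-finger parallel gripper is mounted at the origin on the work surface. World frame = base frame: x ahead of the robot, y to its left, z up, the work surface at z = 0. Lengths are in m, angles in rad, forces in N, time in s.
With the tool pointing down it reaches from about 0.25 to 0.775 m from the base axis. Payload 8.9 kg.
Tool frame: the origin (TCP) lies at the centre of the arm's flange, where the gripper is bolted on; the fingertips stand 173 mm ahead of it and the grasp point (between the pads) lies 155 mm ahead of it; z points along the fingers, x is the direction in which the jaws open and shut, and the axes are right-handed (so a half turn about z gives the same grasp; the last joint's range is limited). The gripper opens to 85 mm and grips with 20 to 120 N. Pads are 22 mm wide; open, the fingers measure 114 mm over their backs; the gripper's body (76 mm by 85 mm) begins 54 mm behind the grasp point. The pads swing forward as they close: fully open they stand 13 mm farther back than shut.
Start: joints at [-1.39, 0.291, -0.153, 1.127, 0, 1.431], TCP at [0.165, -0.498, 0.405] pointing down, gripper open.
Joint ranges: [-2.52, 2.52], [-0.91, 1.74], [-1.3, 1.37], [-1.96, 2.02], [-1.52, 1.47], [-3.14, 3.14]. Speed limits (rad/s): [2.22, 2.22, 2.79, 3.14, 3.14, 3.14].

## Interface

Orientations are given as a unit quaternion [x, y, z, w].
In Python, from workcell import robot, imaging gives the robot as it stands.
- The arm moves only by the shell command python3 -m crank 'ROWS' [FORCE]. ROWS is JSON, a list that holds one entry, the list of rows, each a list of 5 numbers: the shift along the tool's x, y, z in m, then the turn about the tool's z in degrees, then the closure, from -1 (fully open) to 1 (shut), so that 0 is half open. In form: [[[dx, dy, dz, roll, hand], ...]]. A call has 1 to 12 rows; each row shifts and turns the pose as measured when the row begins, along the tool's axes as they then stand; what a row does not reach is not made up. A row lasts 1/10 s, in which the tool goes at most 50 mm and 8.59 degrees, less where a joint would pass 70% of its speed; a pose out of reach is approached as far as the arm can. A call with a gripper value outside its range is refused whole. The fingers move at their own pace and stop on an object; FORCE is the grip in N (left out, the last holds). Time passes only in rows, so rows that do not move let the fingers close. It gives the time, the measured TCP pose, the force and the opening at its end, in the units of the state.
- robot.read_state(): the state, without advancing time (a new reading comes with each control period).
- imaging.get_image(name): name is "side" or "top" or "wrist"; returns the picture (480x640x3 uint8, blue, green, red); there is no depth.
- imaging.camera_info(name): a dict with "fx", "fy", "cx", "cy" (pixels), "R" (3x3) and "t" (3): a world point X has camera coordinates R X + t. Camera axes: x right, y down, z forward; pixel columns grow to the right and rows downward; lengths in m; the calibration is good to about 2 mm. A picture is of the moment at which its call begins: read the wrist's pose just before it. camera_info takes no time and is no camera call; for the wrist camera it gives the pose at the moment of the call.
- robot.close_job(): hands the job in, once; it reports no verdict.
The state is a dict: "time_s": time; "q": joint angles; "qvel": joint speeds; "effort": joint torques, N m; "ee_pos": TCP position; "eef_rot": TCP orientation; "wrist_force": force on the tool from outside, world axes, zero at the start; "wrist_torque": the same for the moment, N m; "width": opening from 0.0 (shut) to 1.0 (fully open).
Only numpy, scipy, OpenCV 4.12 (cv2) and the standard library are available. Lean on these libraries where they do the work, as an engineer would, in place of code of your own. Each camera call takes 0.05 s, during which the arm holds its last target.

## Task

Open up the grey radio cabinet for service: swing its plain top flap right back to its stop, which uncovers the handle of the other flap, then lift that flap, the one with the loudspeaker, to the point past upright where it balances and would fall neither way, so that its stay can be fitted. Finish while still holding the loudspeaker flap steady there with the gripper; do not let go of it or let it fall over backwards. Leave the screwdriver, mug and microphone where they are.

Things in the scene. Friction and masses are not known exactly. Their poses are not given: they have to be found in the camera images.
- cabinet: Fixed open-topped grey steel cabinet, 200 (x) by 250 (y) by 110 mm high, walls 5 mm. Origin: centre of underside; z up. Its own +x face is the front with meter and knobs. Two flaps close the top, their hinges along the cabinet's x axis: the plain flap's on the -y rim, the loudspeaker flap's on the +y rim. Inside, fixed components reach 48 mm above the bench in the -y half.
- plain_flap (a joint): Hinge angle of the plain flap (no grille; 196 x 118 x 4 mm, 0.15 kg): 0 = shut, level; grows as it opens over to the -y side; 1.57 = upright; 2.2 = the stop, leaning outwards. Stiff hinge (0.16 N m): it stays at any angle. It starts shut or ajar by up to 0.35 and covers the loudspeaker flap's handle.
- plain_flap_handle (a point): Middle of the plain flap's handle, a round steel bar 10 mm thick, parallel to the hinge, 80 mm clear between its two arms. Flap shut: 138 mm from the hinge line towards cabinet +y and 34 mm above it (146 mm above the bench), 30 mm above the loudspeaker flap and 20 mm beyond the plain flap's free edge. Moves with the flap; axes are the cabinet's when shut.
- plain_flap_hinge (a point): Point on the plain flap's hinge line midway along it: at x 0, y -125 mm, z 112 mm in the cabinet's frame.
- speaker_flap (a joint): Hinge angle of the loudspeaker flap (slotted round grille 84 mm wide on top, loudspeaker 48 mm deep beneath; 196 x 130 x 4 mm, about 0.5 kg): 0 = shut, level; grows as it opens over to the +y side; 1.57 = upright; 2.7 = fallen backwards. Nearly free hinge: let go, it falls. The magnet on its inner side makes it balance at 1.87, leaning 17 degrees past upright towards +y.
- speaker_flap_handle (a point): Middle of its handle, a round steel bar 10 mm thick, parallel to the hinge, 100 mm clear between its arms. Flap shut: 175 mm from the hinge line towards cabinet -y, 12 mm below it (100 mm above the bench), inside the cabinet's mouth, 45 mm past the panel's edge, 70 mm from the far wall, 50 mm free below. A gripper pointing down can keep hold of the bar as the flap turns.
- speaker_flap_hinge (a point): Point on the loudspeaker flap's hinge line midway along it: at x 0, y +125 mm, z 112 mm in the cabinet's frame.
- screwdriver: Loose screwdriver lying on the bench beyond the cabinet's front panel; bystander.
- mug: White mug, 90 mm high, 76 mm wide, standing some way off the cabinet's +y side; origin: centre of its underside; bystander.
- microphone: Desk microphone, 141 mm high, round foot 90 mm wide, standing some way off the cabinet's -y side; origin: centre of its underside; bystander.

How it is judged:
By the outcome, as a careful person would: the job done as asked, in the order asked, and still so for the second after the job is handed in, while the arm keeps its last pose, push and grip.
It also fails if it takes over 58 s, if anything falls off the work surface, if the arm or the gripper's body presses on something with over 40 N, if the wrist force passes 120 N, or if a joint passes its speed limit or range.

## Working session

There is one attempt and no reset: what is moved stays moved. The work goes in short steps, Python scripts to look and compute and a shell command to move; the robot and the scene stay as the last step left them, time stands still between calls to the robot, and variables do not carry over. Pictures are saved under pics/ and viewed, and the job is handed in when it is done.

```bash
ls; mkdir -p pics
python3 - <<'E'
from workcell import robot, imaging
import cv2,numpy as np
s=robot.read_state()
for k in s: print(k,np.round(s[k],4))
for n in ("top","side","wrist"):
    i=imaging.camera_info(n); print(n,i["fx"],i["fy"],i["cx"],i["cy"],np.round(i["R"],3).tolist(),np.round(i["t"],3))
    cv2.imwrite(f"pics/{n}0.png",imaging.get_image(n))
E
```

```text
pics
time_s 0.0
q [-1.3903  0.2913 -0.1541  1.1267  0.      1.4315]
qvel [-0.0024  0.0006  0.0005 -0.0009 -0.0003  0.0012]
effort [-1.60000e-03 -5.37140e+01  3.31372e+01  1.57000e-02 -2.00000e-04
 -0.00000e+00]
ee_pos [ 0.165  -0.4982  0.4041]
eef_rot [ 8.107e-01 -5.855e-01 -5.000e-04 -4.000e-04]
wrist_force [ 0.1077  0.1771 -0.0268]
wrist_torque [-0.017  -0.032   0.0334]
width 0.9998
top 493.64163962026913 493.64163962026913 326.4721343855186 257.1712597271245 [[-0.005, -1.0, 0.003], [-0.995, 0.004, -0.102], [0.102, -0.004, -0.995]] [0.008 0.615 1.149]
side 550.2401069579379 550.2401069579379 324.81981154475136 244.99069497940528 [[-0.987, -0.161, 0.007], [-0.123, 0.725, -0.678], [0.104, -0.67, -0.735]] [0.583 0.135 1.127]
wrist 359.55412648218095 359.55412648218095 320.17813851546856 237.02720124582038 [[0.315, -0.949, -0.001], [-0.906, -0.301, 0.298], [-0.283, -0.093, -0.955]] [-0.525 -0.039  0.381]
```

View pics/top0.png

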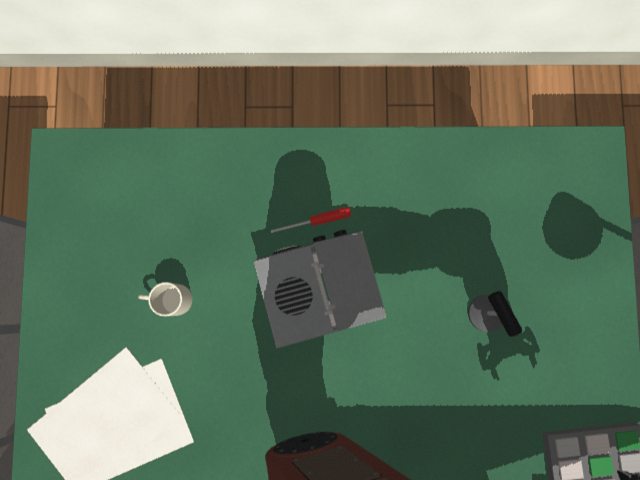

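View pics/side0.png

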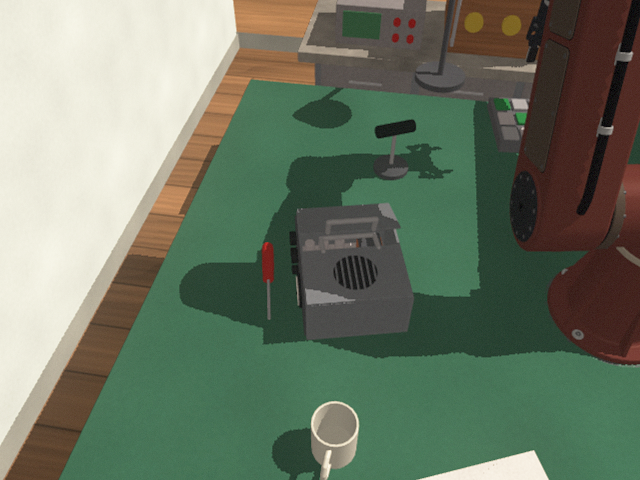

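View pics/wrist0.png

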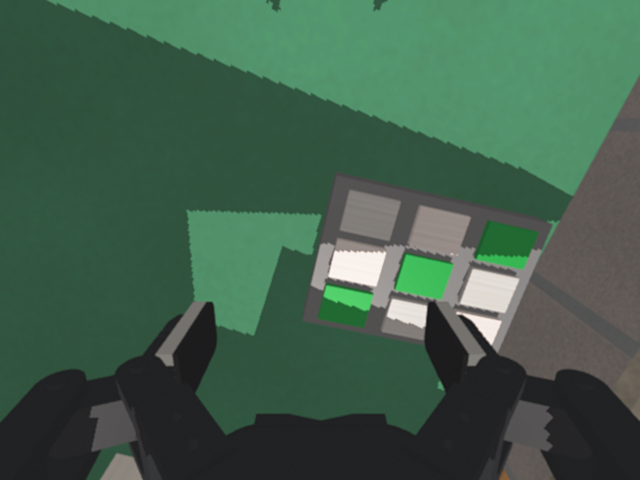

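The cabinet is near top-view (320,290), with the plain flap on the right, ajar, and the speaker grille at (294,296). The front faces world +x. I'll zoom in next.

Run:
```python
import cv2,numpy as np
t=cv2.imread("pics/top0.png")[220:360,235:400]; cv2.imwrite("pics/topz.png",cv2.resize(t,None,fx=4.5,fy=4.2,interpolation=cv2.INTER_CUBIC))
t=cv2.imread("pics/side0.png")[195:345,250:420]; cv2.imwrite("pics/sidez.png",cv2.resize(t,None,fx=4,fy=4,interpolation=cv2.INTER_CUBIC))
```

```text
(no output)
```

View pics/topz.png

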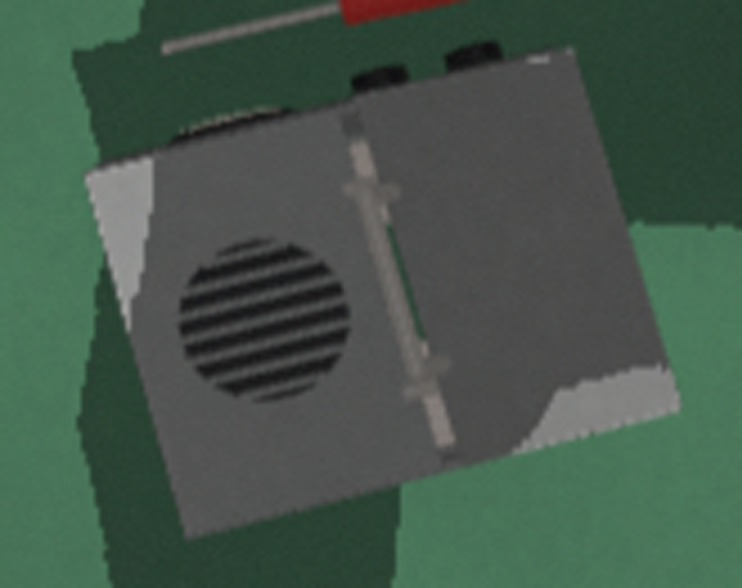

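View pics/sidez.png

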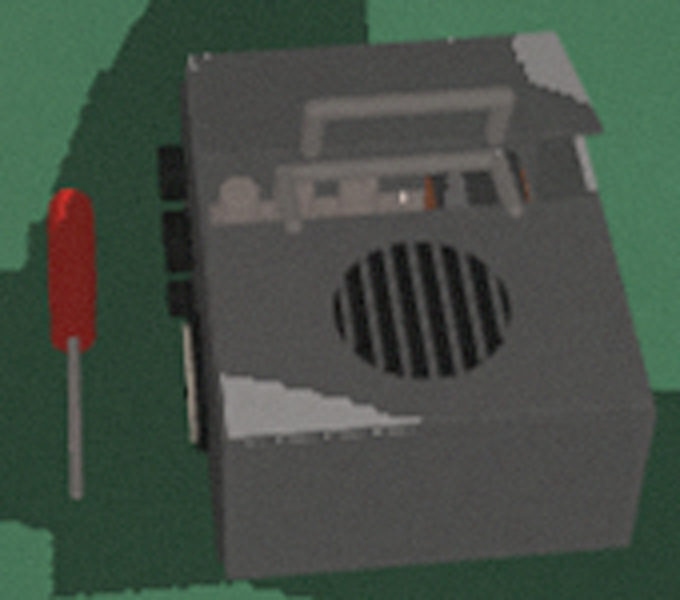

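```bash
cat > h.py <<'E'
from workcell import robot, imaging
import cv2,numpy as np
from scipy.spatial.transform import Rotation as Ro
def ray(i,p):
    R=np.array(i["R"]);t=np.array(i["t"])
    d=R.T@np.array([(p[0]-i["cx"])/i["fx"],(p[1]-i["cy"])/i["fy"],1]); return -R.T@t,d/np.linalg.norm(d)
def plane(i,p,z):
    o,d=ray(i,p); return o+d*(z-o[2])/d[2]
def tri(i1,p1,i2,p2):
    o,d=ray(i1,p1);a,b=ray(i2,p2)
    s=np.linalg.lstsq(np.c_[d,-b],a-o,rcond=None)[0]; x,y=o+s[0]*d,a+s[1]*b
    return (x+y)/2,np.linalg.norm(x-y)
def proj(i,X):
    c=np.array(i["R"])@X+np.array(i["t"]); return np.array([i["fx"]*c[0]/c[2]+i["cx"],i["fy"]*c[1]/c[2]+i["cy"]])
E
python3 - <<'E'
from h import *
T=imaging.camera_info("top");S=imaging.camera_info("side")
tz=lambda x,y:(235+x/4.5,220+y/4.2)
sz=lambda x,y:(250+x/4,195+y/4)
c=[plane(T,tz(*p),.112) for p in [(87,173),(188,538),(573,48),(680,410)]]
for p in c: print(np.round(p,4))
print("side", [np.round(plane(S,sz(*p),.112),4) for p in [(225,438),(652,407),(190,55),(558,33)]])
ex=c[0]-c[1]+c[2]-c[3]; print("len",np.linalg.norm(c[0]-c[1]),np.linalg.norm(c[2]-c[3]),np.linalg.norm(c[0]-c[2]),np.linalg.norm(c[1]-c[3]),"yaw",np.degrees(np.arctan2(ex[1],ex[0])))
ey=c[0]-c[2]+c[1]-c[3];print(np.degrees(np.arctan2(-ey[0],ey[1])), np.mean(c,0))
for a,b in [((365,188),(310,108)),((425,385),(508,97))]: print(tri(T,tz(*a),S,sz(*b)))
E
```

```text
[0.598  0.1663 0.112 ]
[0.4069 0.1153 0.112 ]
[ 0.6639 -0.0749  0.112 ]
[ 0.4719 -0.1249  0.112 ]
side [array([0.5986, 0.1681, 0.112 ]), array([0.4091, 0.1183, 0.112 ]), array([ 0.6628, -0.0752,  0.112 ]), array([ 0.4722, -0.1251,  0.112 ])]
len 0.19772878150178483 0.19837630850030646 0.25003496016727966 0.24885260801125914 yaw 14.774753317111438
15.21259228724782 [0.53517886 0.02043209 0.112     ]
(array([0.58291428, 0.02753896, 0.1868091 ]), np.float64(0.0001505923220103834))
(array([4.89134398e-01, 4.73621602e-04, 1.82877711e-01]), np.float64(0.006146404480571625))
```

```bash
cat >> h.py <<'E'
C=np.array([.5354,.0207,0]);yaw=np.radians(15.0)
EX=np.array([np.cos(yaw),np.sin(yaw),0]);EY=np.array([-np.sin(yaw),np.cos(yaw),0]);EZ=np.array([0,0,1.])
def cab(x,y,z): return C+x*EX+y*EY+z*EZ
def tocab(P): d=np.array(P)-C; return np.array([d@EX,d@EY,d[2]])
def info(target=None):
    s=robot.read_state(); R=Ro.from_quat(s["eef_rot"]).as_matrix(); p=np.array(s["ee_pos"])
    g=p+R@[0,0,.155]
    print("t",round(s["time_s"],2),"grasp(cab) mm",np.round(tocab(g)*1e3,1),"tilt",np.round(R[:,2],3),"rollneed",round((np.degrees(np.arctan2(R[1,0],R[0,0]))+75),2),"w",round(s["width"],3),"F",np.round(s["wrist_force"],1))
    if target is not None: print("tool delta to",target,np.round(R.T@(cab(*target)-g)*1e3,1),"mm")
    return s
E
python3 -c "
from h import *
info((0,-.0065,.185))"
```

```text
t 0.15 grasp(cab) mm [-492.1 -405.2  249.3] tilt [-0.     0.001 -1.   ] rollneed 3.32 w 1.002 F [-0.5  0.3 -0. ]
tool delta to (0, -0.0065, 0.185) [-369.5 -514.3   64.7] mm
```

```bash
python3 -m crank '[[[-0.025,-0.035,0,1.1,-1],[-0.025,-0.035,0,1.1,-1],[-0.025,-0.035,0,1.1,-1],[-0.025,-0.035,0,0,-1],[-0.025,-0.035,0,0,-1],[-0.025,-0.035,0,0,-1],[-0.025,-0.035,0,0,-1],[-0.025,-0.035,0,0,-1],[-0.025,-0.035,0,0,-1],[-0.025,-0.035,0,0,-1],[0,0,0,0,-1],[0,0,0,0,-1]]]' 30; python3 -c "
from h import *
info((0,-.0065,.185))"
```

```text
time_s: 1.35
ee_pos: [0.4438, -0.1506, 0.4022]
eef_rot: [0.792, -0.61, -0.001, -0.001]
wrist_force: [-0.6, -0.5, 0.1]
width: 1.001
t 1.35 grasp(cab) mm [-132.8 -141.5  247.2] tilt [-0.001  0.002 -1.   ] rollneed -0.25 w 1.001 F [-0.6 -0.5  0.1]
tool delta to (0, -0.0065, 0.185) [-135.4 -132.2   62.4] mm
```

```bash
python3 -m crank '[[[-0.03,-0.03,0,0,-1],[-0.03,-0.03,0,0,-1],[-0.03,-0.03,0,0,-1],[-0.03,-0.03,0,0,-1],[-0.012,-0.01,0,0,-1],[0,0,0,0,-1],[0,0,0,0,-1]]]' 30; python3 -c "
from h import *
info((0,-.0065,.185))
cv2.imwrite('pics/w1.png',imaging.get_image('wrist'))"
```

```text
time_s: 2.05
ee_pos: [0.5377, 0.0077, 0.4012]
eef_rot: [0.788, -0.615, -0.001, 0.001]
wrist_force: [-0.4, 0.2, -0.9]
width: 1.0
t 2.05 grasp(cab) mm [ -1.6 -13.  246.2] tilt [-0.003  0.    -1.   ] rollneed -0.93 w 1.0 F [-0.4  0.2 -0.9]
tool delta to (0, -0.0065, 0.185) [-6.4 -1.6 61.2] mm
```

View pics/w1.png

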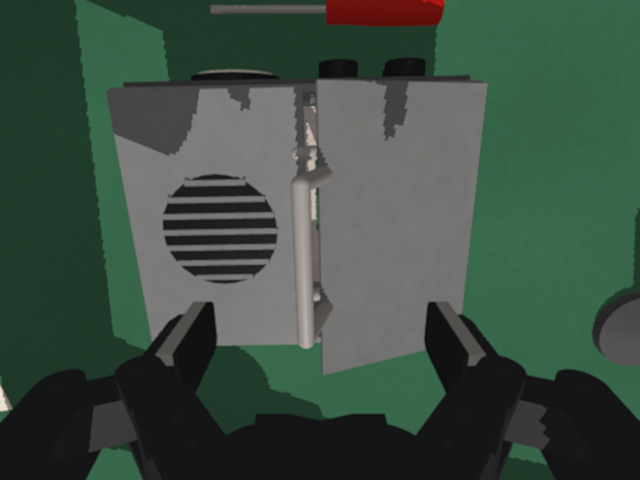

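The bar runs from (302,182) to (306,345), between the fingers. I'll check its position using that ray at its expected height.

```bash
python3 - <<'E'
from h import *
W=imaging.camera_info("wrist")
for z in (.18,.185,.19):
  for p in [(302,182),(306,345)]: print(z,np.round(tocab(plane(W,p,z))*1e3,1))
E
python3 -m crank '[[[-0.003,-0.001,0.02,0,-1],[-0.002,0,0.02,0,-1],[-0.002,0,0.014,0,-1],[0,0,0.007,0,-1],[0,0,0,0,-1]]]' 30; python3 -c "
from h import *
info((0,-.0065,.185))
cv2.imwrite('pics/w2.png',imaging.get_image('wrist'));cv2.imwrite('pics/s2.png',imaging.get_image('side')[100:350,200:500])"
```

```text
0.18 [ 45.9  -4.6 180. ]
0.18 [-54.3  -3.9 180. ]
0.185 [ 46.7  -4.9 185. ]
0.185 [-50.9  -4.2 185. ]
0.19 [ 47.5  -5.2 190. ]
0.19 [-47.5  -4.5 190. ]
time_s: 2.6
ee_pos: [0.5348, 0.0074, 0.3395]
eef_rot: [0.785, -0.619, -0.0, 0.001]
wrist_force: [-0.4, 0.8, 0.5]
width: 1.004
t 2.6 grasp(cab) mm [ -4.4 -12.8 184.5] tilt [-0.002 -0.001 -1.   ] rollneed -1.51 w 1.004 F [-0.4  0.8  0.5]
tool delta to (0, -0.0065, 0.185) [-6.4 -4.2 -0.5] mm
```

View pics/w2.png

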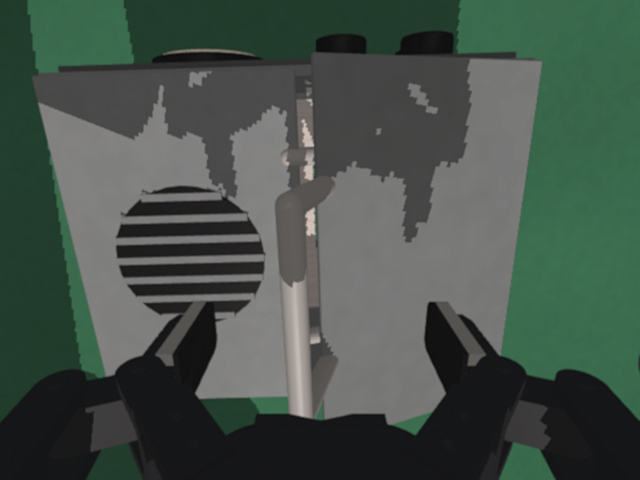

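View pics/s2.png

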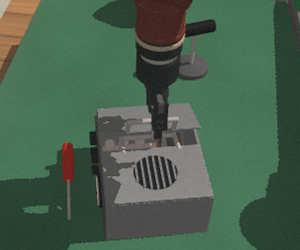

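```bash
python3 -m crank '[[[-0.008,-0.004,0,-1.5,-1],[0,0,0,0,-1],[0,0,0,0,1],[0,0,0,0,1],[0,0,0,0,1],[0,0,0,0,1],[0,0,0,0,1],[0,0,0,0,1],[0,0,0,0,1],[0,0,0,0,1]]]' 30; python3 -c "
from h import *
info((0,-.0065,.185))
cv2.imwrite('pics/w3.png',imaging.get_image('wrist'))"
```

```text
time_s: 3.7
ee_pos: [0.5381, 0.0176, 0.3432]
eef_rot: [0.794, -0.607, 0.001, -0.001]
wrist_force: [-0.4, 0.2, -0.0]
width: 0.108
t 3.7 grasp(cab) mm [  2.4  -3.8 188.2] tilt [ 0.004  0.    -1.   ] rollneed 0.2 w 0.108 F [-0.4  0.2 -0. ]
tool delta to (0, -0.0065, 0.185) [2.7 2.5 3.2] mm
```

View pics/w3.png

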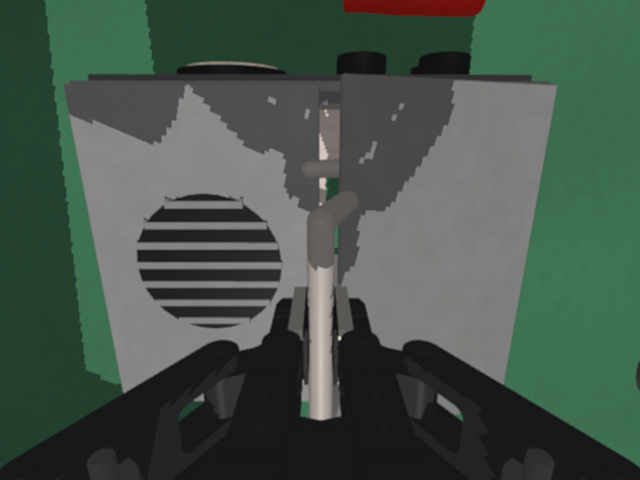

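```bash
python3 -m crank '[[[0.008,0,-0.012,0,1],[0.010,0,-0.011,0,1],[0.011,0,-0.010,0,1],[0.012,0,-0.009,0,1],[0.013,0,-0.008,0,1],[0,0,0,0,1]]]'; python3 -c "
from h import *
s=info((0,-.125+.142*np.cos(np.radians(61.5)),.112+.142*np.sin(np.radians(61.5))))
R=Ro.from_quat(s['eef_rot']).as_matrix();g=tocab(np.array(s['ee_pos'])+R@[0,0,.155])-[0,-.125,.112]
print(np.hypot(g[1],g[2]),np.degrees(np.arctan2(g[2],g[1])))
"
```

```text
time_s: 4.35
ee_pos: [0.5529, -0.0372, 0.3955]
eef_rot: [0.795, -0.607, -0.0, -0.003]
wrist_force: [-0.5, 0.8, 2.6]
width: 0.105
t 4.35 grasp(cab) mm [  2.6 -59.9 240.5] tilt [ 0.003  0.004 -1.   ] rollneed 0.25 w 0.105 F [-0.5  0.8  2.6]
tool delta to (0, np.float64(-0.05724345604313562), np.float64(0.2367920299979991)) [-2.7  2.6  3.7] mm
0.14404342441081186 63.14171641079552
```

```bash
cat >> h.py <<'E'
def ang(hy,sgn):
    s=robot.read_state();R=Ro.from_quat(s['eef_rot']).as_matrix();g=tocab(np.array(s['ee_pos'])+R@[0,0,.155])-[0,hy,.112]
    print("radius",round(np.hypot(g[1],g[2])*1e3,1),"phi",round(np.degrees(np.arctan2(g[2],sgn*g[1])),1))
E
python3 -m crank '[[[0.0136,0,-0.006,0,1],[0.014,0,-0.0046,0,1],[0.0146,0,-0.003,0,1],[0.015,0,-0.0016,0,1],[0.015,0,0.001,0,1],[0.015,0,0.002,0,1],[0.0146,0,0.003,0,1],[0.014,0,0.0046,0,1],[0,0,0,0,1]]]'; python3 -c "
from h import *
info();ang(-.125,1)"
```

```text
time_s: 5.25
ee_pos: [0.5856, -0.1588, 0.398]
eef_rot: [0.794, -0.608, -0.001, -0.003]
wrist_force: [3.2, 0.3, -0.1]
width: 0.101
t 5.25 grasp(cab) mm [   2.7 -185.6  243. ] tilt [ 0.003  0.006 -1.   ] rollneed 0.16 w 0.101 F [ 3.2  0.3 -0.1]
radius 144.4 phi 114.8
```

```bash
python3 -m crank '[[[0.013,0,0.007,0,1],[0.0124,0,0.0083,0,1],[0.0114,0,0.0096,0,1],[0.010,0,0.010,0,1],[0,0,0,0,1],[0,0,0,0,1]]]'; python3 -c "
from h import *
info();ang(-.125,1)
cv2.imwrite('pics/s4.png',imaging.get_image('side')[100:350,200:500])"
```

```text
time_s: 5.85
ee_pos: [0.5983, -0.2046, 0.3605]
eef_rot: [0.795, -0.607, -0.003, -0.006]
wrist_force: [-3.6, 2.9, 13.1]
width: 0.105
t 5.85 grasp(cab) mm [   3.2 -231.9  205.5] tilt [ 0.002  0.014 -1.   ] rollneed 0.32 w 0.105 F [-3.6  2.9 13.1]
radius 142.0 phi 138.8
```

View pics/s4.png

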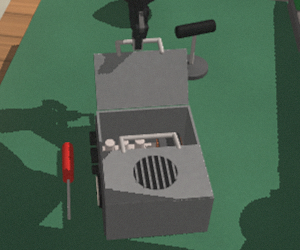

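```bash
python3 -m crank '[[[0.004,0,0.005,0,1],[0,0,0,0,1]]]'; python3 -c "
from h import *
info();ang(-.125,1)"
```

```text
time_s: 6.1
ee_pos: [0.5986, -0.2054, 0.3584]
eef_rot: [0.796, -0.605, -0.005, -0.009]
wrist_force: [1.5, -0.2, -4.1]
width: 0.099
t 6.1 grasp(cab) mm [   3.9 -231.6  203.4] tilt [ 0.003  0.021 -1.   ] rollneed 0.51 w 0.099 F [ 1.5 -0.2 -4.1]
radius 140.5 phi 139.4
```

```bash
python3 -m crank '[[[0,0,0,0,0.4],[0,0,0,0,0.4],[0,0,0,0,0.4],[0,0,0,0,0.4],[0,0,-0.015,0,0.4],[0,0,-0.025,0,0.4],[0,0,-0.03,0,0.4],[0,0,-0.03,0,0.4],[0,0,-0.02,0,0.4],[0,0,0,0,0.4]]]'; python3 -c "
from h import *
info((0,-.05,.27))
for n in ('side','top'): cv2.imwrite(f'pics/{n}5.png',imaging.get_image(n)[150:350,200:450])"
```

```text
time_s: 7.1
ee_pos: [0.5984, -0.2111, 0.4773]
eef_rot: [0.795, -0.606, -0.007, -0.007]
wrist_force: [-0.1, -0.1, 0.1]
width: 0.302
t 7.1 grasp(cab) mm [   1.1 -237.2  322.4] tilt [-0.003  0.019 -1.   ] rollneed 0.37 w 0.302 F [-0.1 -0.1  0.1]
tool delta to (0, -0.05, 0.27) [-186.2    0.    56. ] mm
```

View pics/side5.png

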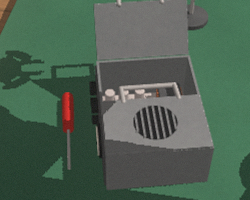

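View pics/top5.png

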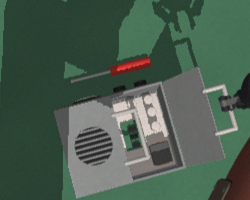

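```bash
python3 -m crank '[[[-0.03,0,0,0.3,0.3],[-0.03,0,0,0,0.3],[-0.03,0,0,0,0.3],[-0.03,0,0,0,0.3],[-0.03,0,0,0,0.3],[-0.025,0,0.01,0,0.3],[0,0,0.015,0,0.3],[0,0,0.015,0,0.3],[0,0,0,0,0.3]]]' 60; python3 -c "
from h import *
info((0,-.05,.10))
for n in ('side','top','wrist'): cv2.imwrite(f'pics/{n}6.png',imaging.get_image(n)); 
t=cv2.imread('pics/top6.png')[220:360,235:435]; cv2.imwrite('pics/topz6.png',cv2.resize(t,None,fx=4,fy=4,interpolation=cv2.INTER_CUBIC))
t=cv2.imread('pics/side6.png')[120:270,270:470]; cv2.imwrite('pics/sidez6.png',cv2.resize(t,None,fx=4,fy=4,interpolation=cv2.INTER_CUBIC))"
```

```text
time_s: 8.1
ee_pos: [0.5469, -0.0346, 0.4218]
eef_rot: [0.793, -0.609, -0.018, -0.002]
wrist_force: [-0.2, -0.1, 0.4]
width: 0.353
t 8.1 grasp(cab) mm [ -6.2 -51.5 266.9] tilt [-0.026  0.026 -0.999] rollneed -0.04 w 0.353 F [-0.2 -0.1  0.4]
tool delta to (0, -0.05, 0.1) [  3.9  -9.3 166.7] mm
```

View pics/wrist6.png

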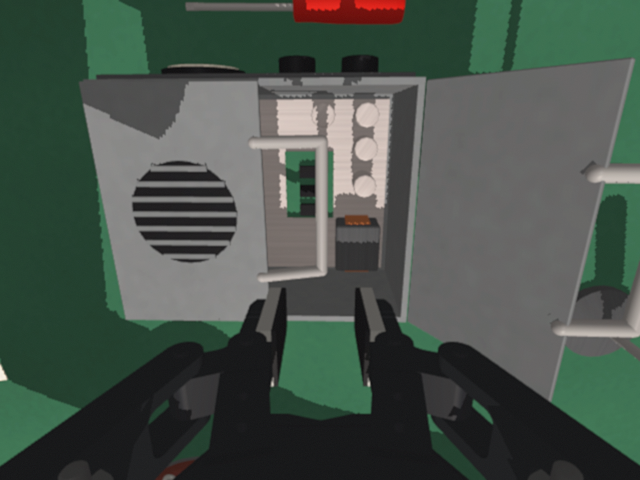

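View pics/topz6.png

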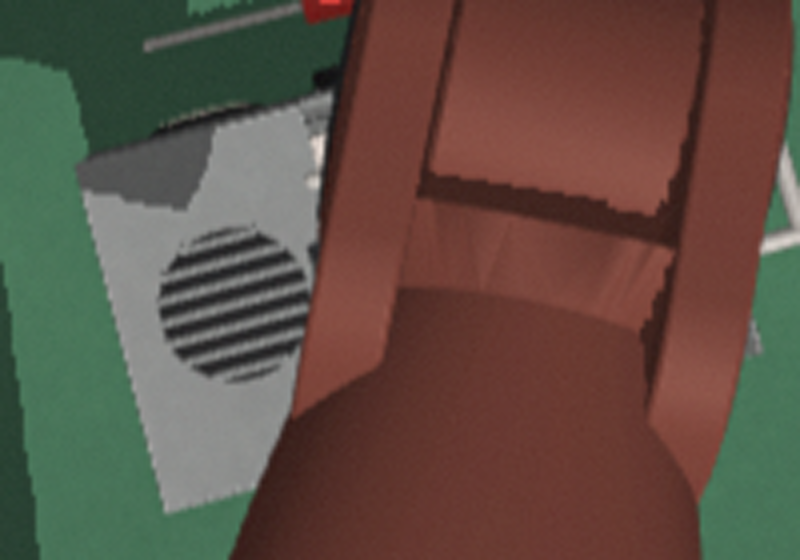

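View pics/sidez6.png

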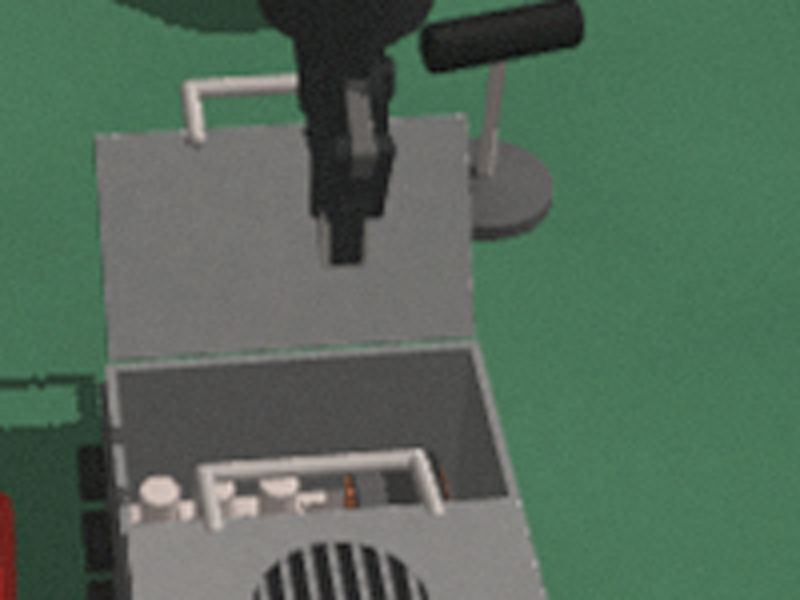

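Run:
```python
from h import *
W=imaging.camera_info("wrist");S=imaging.camera_info("side")
sz=lambda x,y:(270+x/4,120+y/4)
for n,a,b in [("corner",(632,60),(97,135)),("corner2",(548,402),(466,116)),("hand",(322,143),(205,470)),("hand",(322,272),(420,455))]:
    p,e=tri(W,a,S,sz(*b)); c=tocab(p)*1e3; print(n,np.round(c,1),"err",round(e*1e3,1),"flap deg",np.round(np.degrees(np.arctan2(c[2]-112,c[1]+125)),1))
for p in [(322,143),(322,272)]: print(np.round(tocab(plane(W,p,.1))*1e3,1))
```

```text
corner [  98.7 -196.8  202.9] err 2.4 flap deg 128.3
corner2 [ -97.3 -195.7  203.2] err 2.5 flap deg 127.8
hand [ 55.3 -49.5  99.4] err 0.5 flap deg -9.5
hand [-55.9 -49.6  99.4] err 0.5 flap deg -9.5
[ 55.6 -49.5 100. ]
[-55.3 -49.6 100. ]
```

```bash
python3 -m crank '[[[0.004,-0.009,0.01,0,0.3],[0,0,0.02,0,0.3],[0,0,0.02,0,0.3],[0,0,0.02,0,0.3],[0,0,0.015,0,0.3],[0,0,0.005,0,0.3],[0,0,0,0,0.3]]]' 60; python3 -c "
from h import *
info((0,-.0495,.10))
cv2.imwrite('pics/w7.png',imaging.get_image('wrist'))"
```

```text
time_s: 8.95
ee_pos: [0.5613, -0.0376, 0.331]
eef_rot: [0.792, -0.611, -0.013, -0.005]
wrist_force: [1.0, -0.1, 0.1]
width: 0.351
t 8.95 grasp(cab) mm [  8.6 -58.9 176.1] tilt [-0.015  0.023 -1.   ] rollneed -0.27 w 0.351 F [ 1.  -0.1  0.1]
tool delta to (0, -0.0495, 0.1) [-7.4  8.  76.4] mm
```

View pics/w7.png

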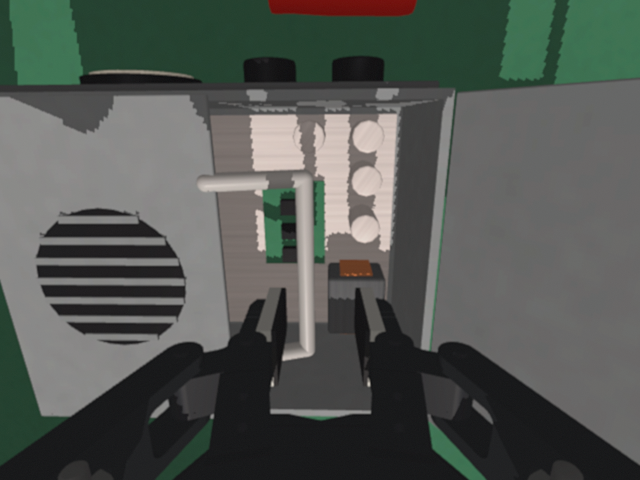

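The bar, at columns 303–308, is a little left of the jaw centre at about 320. That matches the computed 7 mm correction, so I'll correct and descend.

```bash
python3 -m crank '[[[-0.008,0.005,0.0,0,0.3],[0,0,0.016,0,0.3],[0,0,0.016,0,0.3],[0,0,0.014,0,0.3],[0,0,0.005,0,0.3],[0,0,0,0,0.3]]]' 60; python3 -c "
from h import *
info((0,-.0495,.10))
"
```

```text
time_s: 9.6
ee_pos: [0.5544, -0.0285, 0.2847]
eef_rot: [0.792, -0.61, -0.009, -0.007]
wrist_force: [-0.3, 0.3, 0.6]
width: 0.352
t 9.6 grasp(cab) mm [  5.6 -48.9 129.8] tilt [-0.006  0.022 -1.   ] rollneed -0.25 w 0.352 F [-0.3  0.3  0.6]
tool delta to (0, -0.0495, 0.1) [ 1.3  5.6 29.7] mm
```

```bash
python3 -m crank '[[[0,0.003,0.012,0,0.3],[0,0.002,0.011,0,0.3],[0,0,0.005,0,0.3],[0,0,0,0,0.3]]]' 60; python3 -c "
from h import *
info((0,-.0495,.10))
cv2.imwrite('pics/w8.png',imaging.get_image('wrist'));cv2.imwrite('pics/s8.png',imaging.get_image('side')[120:350,220:470])"
```

```text
time_s: 10.0
ee_pos: [0.5503, -0.029, 0.2589]
eef_rot: [0.792, -0.61, -0.007, -0.008]
wrist_force: [0.3, 0.2, 0.1]
width: 0.349
t 10.0 grasp(cab) mm [  2.3 -48.6 103.9] tilt [-0.001  0.021 -1.   ] rollneed -0.23 w 0.349 F [0.3 0.2 0.1]
tool delta to (0, -0.0495, 0.1) [1.  2.3 3.9] mm
```

View pics/w8.png

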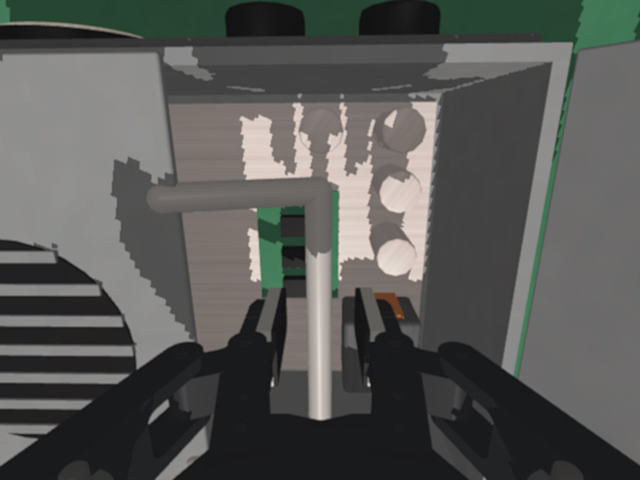

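View pics/s8.png

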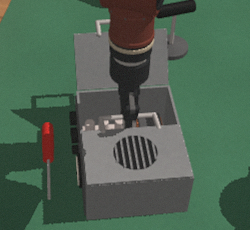

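The bar is centred between the jaws at column 318. Closing.

```bash
python3 -m crank '[[[0,0.002,0.006,0,0.3],[0,0,0,0,1],[0,0,0,0,1],[0,0,0,0,1],[0,0,0,0,1],[0,0,0,0,1]]]' 60; python3 -c "
from h import *
info();ang(.125,-1)
cv2.imwrite('pics/w9.png',imaging.get_image('wrist'))"
```

```text
time_s: 10.7
ee_pos: [0.5489, -0.0289, 0.2541]
eef_rot: [0.792, -0.61, -0.007, -0.009]
wrist_force: [-0.2, 0.9, 0.2]
width: 0.09
t 10.7 grasp(cab) mm [  1.3 -48.   99.1] tilt [ 0.001  0.023 -1.   ] rollneed -0.19 w 0.09 F [-0.2  0.9  0.2]
radius 173.5 phi -4.3
```

View pics/w9.png

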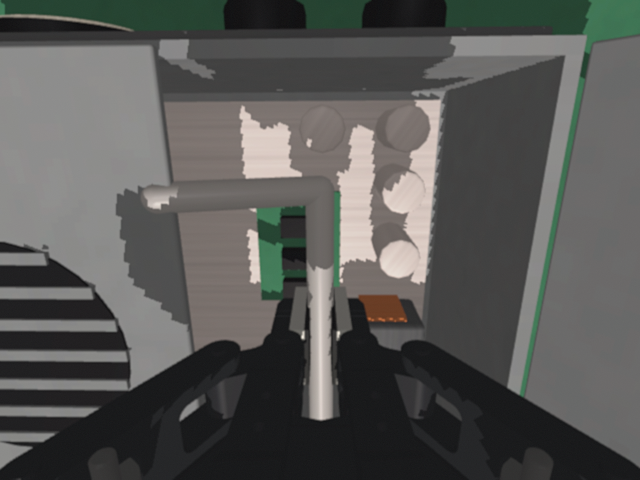

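```bash
python3 -m crank '[[[0,0,-0.010,0,1],[0,0,-0.015,0,1],[-0.002,0,-0.015,0,1],[-0.003,0,-0.015,0,1],[-0.0045,0,-0.0145,0,1],[-0.006,0,-0.014,0,1],[-0.007,0,-0.0135,0,1],[0,0,0,0,1]]]' 60; python3 -c "
from h import *
info();ang(.125,-1)"
```

```text
time_s: 11.55
ee_pos: [0.5427, -0.0069, 0.3577]
eef_rot: [0.793, -0.609, -0.009, -0.012]
wrist_force: [0.4, 0.7, -5.9]
width: 0.091
t 11.55 grasp(cab) mm [  1.2 -24.2 202.8] tilt [ 0.001  0.029 -1.   ] rollneed -0.07 w 0.091 F [ 0.4  0.7 -5.9]
radius 174.6 phi 31.3
```

```bash
python3 -m crank '[[[-0.0086,0,-0.0127,0,1],[-0.0096,0,-0.012,0,1],[-0.0106,0,-0.011,0,1],[-0.0115,0,-0.010,0,1],[-0.0124,0,-0.009,0,1],[-0.013,0,-0.008,0,1],[-0.0137,0,-0.0067,0,1],[0,0,0,0,1]]]' 60; python3 -c "
from h import *
info();ang(.125,-1)
cv2.imwrite('pics/s10.png',imaging.get_image('side')[100:350,200:500])"
```

```text
time_s: 12.35
ee_pos: [0.5205, 0.0744, 0.4341]
eef_rot: [0.793, -0.609, -0.009, -0.013]
wrist_force: [3.7, 1.7, -7.0]
width: 0.089
t 12.35 grasp(cab) mm [  1.   60.3 279.1] tilt [ 0.001  0.031 -1.   ] rollneed -0.01 w 0.089 F [ 3.7  1.7 -7. ]
radius 179.2 phi 68.8
```

View pics/s10.png

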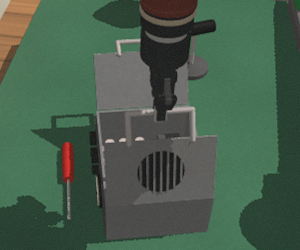

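```bash
python3 -m crank '[[[-0.0145,0,-0.003,0,1],[-0.015,0,-0.002,0,1],[-0.015,0,-0.001,0,1],[-0.012,0,0,0,1],[0,0,0,0,1]]]' 60; python3 -c "
from h import *
info();ang(.125,-1)"
```

```text
time_s: 12.9
ee_pos: [0.5054, 0.1274, 0.4481]
eef_rot: [0.792, -0.611, -0.001, -0.01]
wrist_force: [2.9, 0.5, -6.0]
width: 0.089
t 12.9 grasp(cab) mm [  0.9 112.9 293.1] tilt [ 0.01   0.017 -1.   ] rollneed -0.29 w 0.089 F [ 2.9  0.5 -6. ]
radius 181.5 phi 86.2
```

```bash
python3 -m crank '[[[-0.010,0,0.002,0,1],[-0.010,0,0.002,0,1],[-0.010,0,0.002,0,1],[-0.006,0,0.001,0,1],[0,0,0,0,1]]]' 60; python3 -c "
from h import *
info((0,.165,.2828));ang(.125,-1)
for n in ('side','top','wrist'): cv2.imwrite(f'pics/{n}11.png',imaging.get_image(n))
t=cv2.imread('pics/side11.png')[170:350,270:440]; cv2.imwrite('pics/sidez11.png',cv2.resize(t,None,fx=4,fy=3.3,interpolation=cv2.INTER_CUBIC))
"
```

```text
time_s: 13.4
ee_pos: [0.4956, 0.1618, 0.4467]
eef_rot: [0.791, -0.611, 0.002, -0.01]
wrist_force: [0.7, -0.8, 1.5]
width: 0.086
t 13.4 grasp(cab) mm [  0.9 147.9 291.8] tilt [ 0.016  0.013 -1.   ] rollneed -0.38 w 0.086 F [ 0.7 -0.8  1.5]
tool delta to (0, 0.165, 0.2828) [-17.1   1.2   9.1] mm
radius 181.2 phi 97.2
```

View pics/sidez11.png

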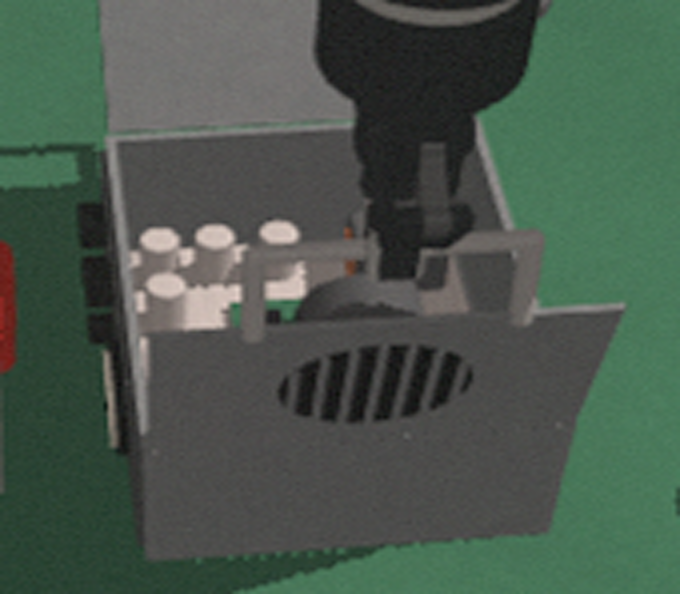

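View pics/wrist11.png

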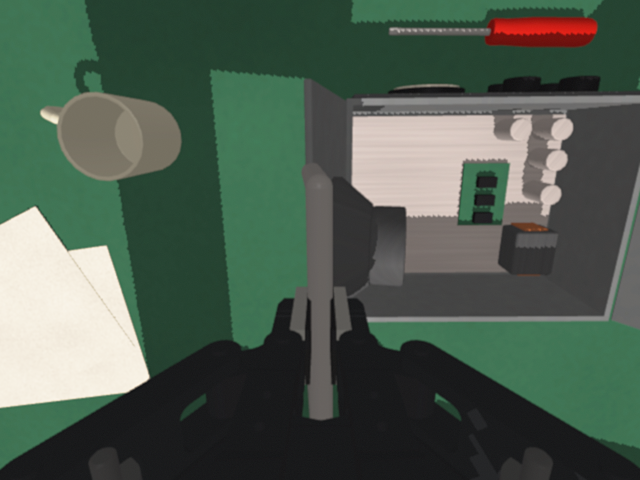

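View pics/top11.png

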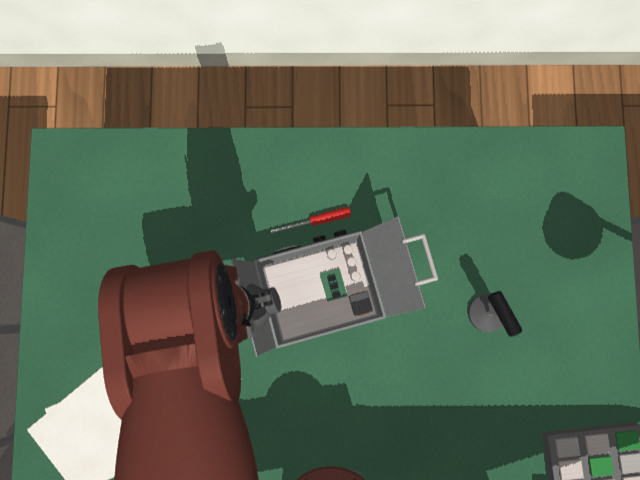

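Run:
```python
from h import *
W=imaging.camera_info("wrist");S=imaging.camera_info("side")
sz=lambda x,y:(270+x/4,170+y/3.3)
p,e=tri(W,(317,172),S,sz(250,248)); c=tocab(p)*1e3; print(np.round(c,1),e, np.hypot(c[1]-125,c[2]-112),np.degrees(np.arctan2(c[2]-112,125-c[1])))
for z in (.275,.283,.29): 
    for q in [(317,172),(320,300),(320,400)]: print(z,np.round(tocab(plane(W,q,z))*1e3,1))
# predicted side pixels for flap angles
for th in (100,103,107,110):
    t=np.radians(th)
    def P(x,d,h): return cab(x,.125-d*np.cos(t)-h*np.sin(t)*-1*-1 if 0 else .125-(d*np.cos(t)-h*np.sin(t)), .112+d*np.sin(t)+h*np.cos(t))
    out=[]
    for X in [(.098,.130,0),(-.098,.130,0),(.055,.175,-.012),(-.055,.175,-.012)]:
        u=proj(S,P(*X)); out.append(np.round(((u[0]-270)*4,(u[1]-170)*3.3),0))
    print(th,out)
t=cv2.imread('pics/top11.png')[230:370,215:355]; cv2.imwrite('pics/topz11.png',cv2.resize(t,None,fx=4.2,fy=4.2,interpolation=cv2.INTER_CUBIC))
```

```text
[ 59.4 147.7 289.1] 0.0046793386663133455 178.5761827878337 97.30550852311211
0.275 [ 60.2 147.9 275. ]
0.275 [  4.9 147.1 275. ]
0.275 [-47.6 147.5 275. ]
0.283 [ 61.1 147.8 283. ]
0.283 [  8.8 147.  283. ]
0.283 [-40.7 147.4 283. ]
0.29 [ 61.8 147.7 290. ]
0.29 [ 12.2 146.9 290. ]
0.29 [-34.7 147.3 290. ]
100 [array([147., 322.]), array([625., 294.]), array([254., 245.]), array([532., 230.])]
103 [array([148., 334.]), array([628., 306.]), array([256., 261.]), array([536., 245.])]
107 [array([150., 351.]), array([632., 322.]), array([260., 284.]), array([542., 267.])]
110 [array([151., 365.]), array([635., 335.]), array([262., 301.]), array([545., 285.])]
```

View pics/topz11.png

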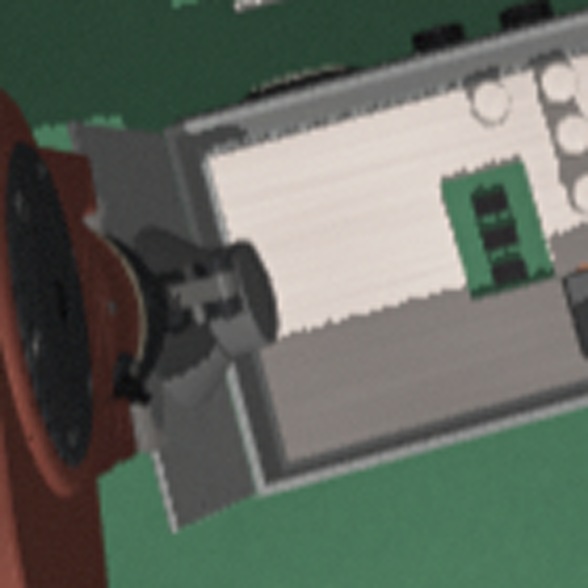

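```bash
python3 -m crank '[[[-0.006,0.001,0.002,0,1],[-0.006,0,0.002,0,1],[-0.004,0,0.002,0,1],[0,0,0,0,1],[0,0,0,0,1]]]' 60; python3 -c "
from h import *
info((0,.165,.2828));ang(.125,-1)
for n in ('side','wrist'): cv2.imwrite(f'pics/{n}12.png',imaging.get_image(n))
t=cv2.imread('pics/side12.png')[170:350,270:440]; cv2.imwrite('pics/sidez12.png',cv2.resize(t,None,fx=4,fy=3.3,interpolation=cv2.INTER_CUBIC))
"
```

```text
time_s: 14.05
ee_pos: [0.4911, 0.176, 0.4436]
eef_rot: [0.79, -0.612, 0.002, -0.012]
wrist_force: [-0.5, 0.3, 2.5]
width: 0.088
t 14.05 grasp(cab) mm [  0.8 163.1 288.6] tilt [ 0.018  0.016 -1.   ] rollneed -0.53 w 0.088 F [-0.5  0.3  2.5]
tool delta to (0, 0.165, 0.2828) [-1.8  0.9  5.8] mm
radius 180.7 phi 102.2
```

View pics/sidez12.png

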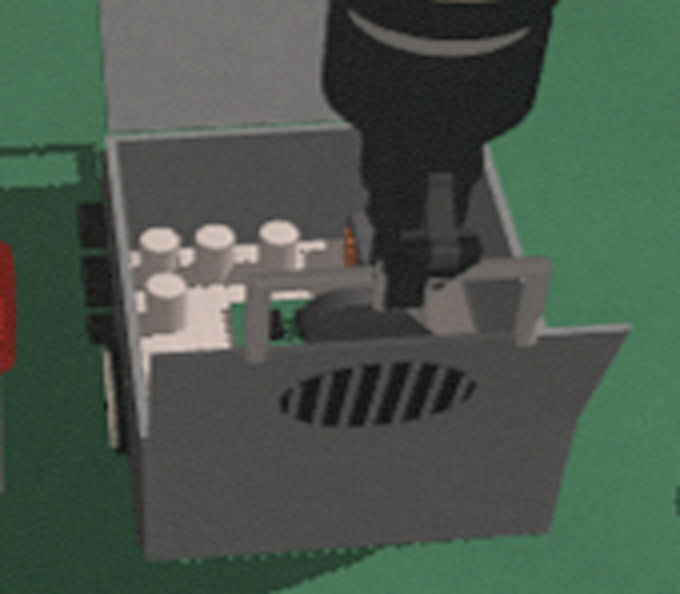

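View pics/wrist12.png

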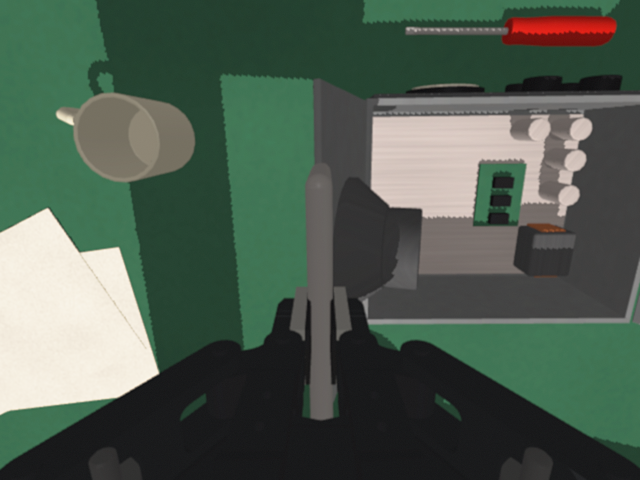

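Run:
```python
from h import *
for k in range(4):
    s=info((0,.165,.2828)); print(np.abs(s["qvel"]).max())
    im=imaging.get_image('side')
cv2.imwrite('pics/side13.png',im)
im=imaging.get_image('top'); cv2.imwrite('pics/top13.png',im)
```

```text
t 14.15 grasp(cab) mm [  0.8 163.  288.6] tilt [ 0.018  0.016 -1.   ] rollneed -0.54 w 0.084 F [ 0.3 -1.   4.3]
tool delta to (0, 0.165, 0.2828) [-1.9  0.9  5.8] mm
0.001526648925378131
t 14.2 grasp(cab) mm [  0.8 163.1 288.7] tilt [ 0.019  0.016 -1.   ] rollneed -0.54 w 0.09 F [-0.9  0.4  4. ]
tool delta to (0, 0.165, 0.2828) [-1.9  0.9  5.9] mm
0.0014911553699702579
t 14.25 grasp(cab) mm [  0.7 163.1 288.6] tilt [ 0.018  0.016 -1.   ] rollneed -0.54 w 0.088 F [-0.2  0.5  3.9]
tool delta to (0, 0.165, 0.2828) [-1.9  0.9  5.8] mm
0.0014689328721798844
t 14.3 grasp(cab) mm [  0.8 163.1 288.6] tilt [ 0.018  0.016 -1.   ] rollneed -0.54 w 0.091 F [-0.3  0.6  4.9]
tool delta to (0, 0.165, 0.2828) [-1.8  0.9  5.8] mm
0.001673704535515057
```

View pics/side13.png

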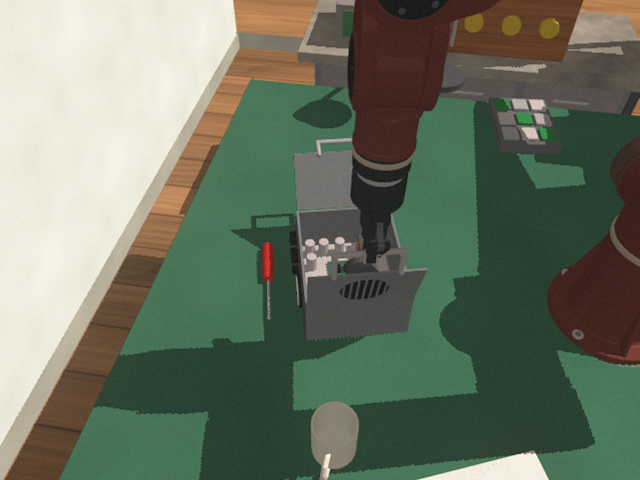

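View pics/top13.png

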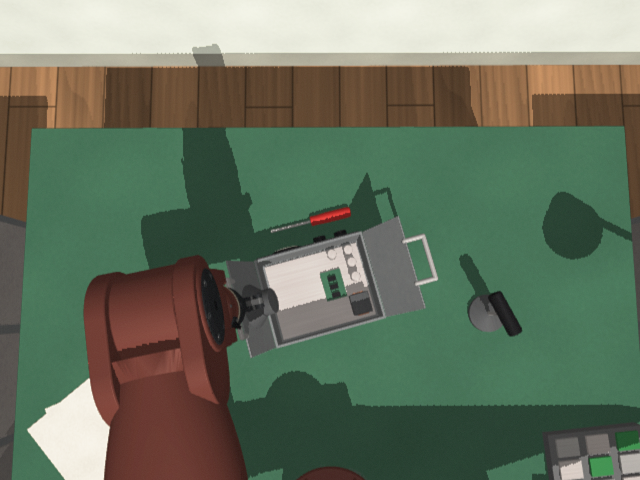

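The flap is steady and the bystanders have not moved, so I'm handing in.

```bash
python3 -c "
from workcell import robot
print(robot.close_job())"
```

```text
the job is handed in; nothing more can be done
None
```

I swung the plain flap back to its stop, then lifted the loudspeaker flap to its balance point. I handed the job in at about 14.4 s with the gripper still closed on its handle at 60 N.

- **Plain flap:** the arm met resistance at the stop. With the gripper clear, two views put the flap at about 128°. The stop is at 126°, which is within my measuring error. The last pictures still show it fully back.
- **Loudspeaker flap:** the target is 107.1° (1.87 rad). The arm's position gave about 106.4° (1.857 rad), and the side picture gave about 106.5–107.5°. It did not move over the last readings, and the wrist force was under about 5 N.
- **Disagreement:** the arm's grasp point read about 6 mm above where the bar should be. The bar appears to sit slightly low between the pads. The grip stayed firm, so I left it.
- **Bystanders:** the screwdriver, mug and microphone look unmoved in the final pictures.

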